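# Slide the cracked ramekin off the parts case onto the vice jaws

## Robot

A 6-joint arm with a two-finger parallel gripper is mounted at the origin on the work surface. World frame = base frame: x ahead of the robot, y to its left, z up, the work surface at z = 0. Lengths are in m, angles in rad, forces in N, time in s.
With the tool pointing down it reaches from about 0.275 to 0.875 m from the base axis. Payload 12.5 kg.
Tool frame: the origin (TCP) lies on the centre line of the jaws, within the pads' length; the fingertips stand 22 mm ahead of it and the grasp point (between the pads) lies 3 mm ahead of it (ctrl.finger_overhang is the distance from the TCP to the fingertips, in m); z points along the fingers, y is the line along which they close (so a half turn about z gives the same grasp; the last joint's range is limited). The gripper opens to 85 mm and grips with 20 to 120 N. Pads are 22 mm wide; open, the fingers measure 114 mm over their backs; the gripper's body (76 mm by 85 mm) begins 54 mm behind the grasp point. The pads swing forward as they close: fully open they stand 13 mm farther back than shut.
Start: joints at [-1.286, 0.351, 1.652, -0, 1.139, -0.085], TCP at [0.199, -0.513, 0.253] pointing down, gripper open.
Joint ranges: [-2.75, 2.75], [-0.79, 2.1], [0.01, 2.65], [-1.57, 4.71], [0.07, 3.14], [-2.87, 2.87]. Speed limits (rad/s): [2.22, 2.22, 2.79, 3.14, 3.14, 3.14].

## Interface

Orientations are given as a unit quaternion [w, x, y, z].
In Python, from cell import telemetry, imaging, job, ctrl gives the robot as it stands. The module is installed in compiled form; this text tells all that it offers.
- The arm moves only by the shell command python3 -m jog 'ROWS' [OPENING]. ROWS is a JSON object of lists of equal length, an entry for each row: "offset": the shift along the tool's x, y, z each as a share of 100 mm, from -1 to 1, a list of three; "delta_rot": the turn, a rotation vector about the tool's x, y, z each as a share of pi/4 rad, from -1 to 1, a list of three. A call has 1 to 8 rows; each row is the pose to reach, as a shift and turn from the pose commanded when the call began, along the tool's axes at that moment; what a row does not reach only later rows make up. A row lasts 1/12 s, in which the tool goes at most 41.7 mm and 7.16 degrees, less where a joint would pass 70% of its speed; a pose out of reach is approached as far as the arm can. A call with a number of a shift or a turn outside -1 to 1 is refused whole. A call with a gripper value outside its range is refused whole. OPENING is the gripper's target within -1 to 1 (fully open at 1, half-way at 0, shut at -1), set as the call begins (- or left out, the last holds). The fingers move at their own pace and stop on an object; the grip force is fixed at half the most. Time passes only in rows, so rows that repeat a pose let the fingers close. It gives the time, the measured TCP pose, the force, the opening and the grip force at its end, in the units of the state.
- telemetry.state(): the state, without advancing time (a new reading comes with each control period).
- imaging.camera(name): name is "scene" or "top" or "wrist"; returns the picture (384x512x3 uint8, red, green, blue); there is no depth.
- imaging.camera_info(name): a dict with "fovy" (degrees; the focal length in pixels is half the picture's height over the tangent of half this angle, whatever the lens; pixels are square), "cx", "cy" (the principal point, pixels), "k1" (the pictures are not rectified: a ray, as slopes to the right and down, at radius r is drawn at 1 + k1 r^2 times it, then the intrinsics apply), "rvec" (rotation vector, rad) and "tvec" (3), from world to camera coordinates, as OpenCV has them. Camera axes: x right, y down, z forward; pixel columns grow to the right and rows downward; lengths in m; the calibration is good to about 2 mm. A picture is of the moment at which its call begins: read the wrist's pose just before it. camera_info takes no time and is no camera call; for the wrist camera it gives the pose at the moment of the call.
- job.sign_off(): hands the job in; it is judged then, once.
The state is a dict: "t": time; "joint_pos": joint angles; "dq": joint speeds; "tau": joint torques, N m; "ee_pos": TCP position; "eef_rot": TCP orientation; "ft_force": force on the tool from outside, world axes, zero at the start; "wrist_torque": the same for the moment, N m; "grip_width": opening from 0.0 (shut) to 1.0 (fully open); "grasp_force": force on a finger pad.
Only numpy, scipy, OpenCV 4.12 (cv2) and the standard library are available. Lean on these libraries where they do the work, as an engineer would, in place of code of your own. Each camera call takes 0.05 s, during which the arm holds its last target. There are 200 camera calls.

## Task

I need to open the red parts case, so slide the blue ramekin off its lid and across onto the narrow flat top of the vice's closed jaws; the ramekin has a hairline crack, so keep it upright and do not lift it. Leave it standing on the jaws, clear of the case, centred across their width to within about a centimetre and with its whole foot between the two ends of the jaws. Leave the other things on the cart where they are.

Things in the scene. Friction and masses are not known exactly. Their poses are not given: they have to be found in the camera images.
- ramekin: blue ceramic ramekin, open upwards, round: 64 mm across at the foot, 73 mm across at 4 mm up, widening evenly to 80 mm at the rim, 45 mm high, wall 4 mm, inner floor 6 mm above its underside. Loose, about 150 to 310 g. Slides on the case and jaws without tipping when pushed low. Origin: centre of its underside; z up out of its mouth
- case: fixed red steel parts case, 200 (x) x 240 (y) x 90 mm high, flat smooth lid on which the ramekin starts. Does not move. Origin: centre of its underside, so the lid is 90 mm above it; its x axis points away from the robot, roughly
- vice: fixed dark-grey steel machine vice, jaws closed, 66 mm wide (y), 190 mm long (x), black turning knob on its end towards the robot (-x, reaching 127 mm from the origin, below 78 mm). Stands left or right of the case, 15 mm from it, long direction parallel to the case's x axis. Does not move. Origin: centre of its underside
- jaws (a point): centre of the flat top of the vice's closed jaws: a bare flat ledge 150 mm long (x) by 66 mm wide (y), level, 87 mm above the cart, 3 mm lower than the case's lid. Axes as the vice
- offcut: fixed wooden block 190 (x) x 66 (y) x 55 mm high on the other side of the case from the vice. Not a place for the ramekin. Origin: centre of its underside
- bracket: aluminium curtain bracket, bent strip lying on its side, about 100 x 88, 30 high (mm). Loose on the cart, to be left alone; origin on its underside
- tube: clear plastic tube with red ends and two grey wall plugs inside, 90 x 24 x 24, lying (mm). Loose on the cart, to be left alone; origin on its underside, at the centre
- trivet: round cork trivet, 170 across, 10 thick, lying flat (mm). Loose on the cart, to be left alone; origin on its underside, at the centre
- tape: yellow tape roll lying flat, 100 across, 25 high (mm). Loose on the cart, to be left alone; origin on its underside, at the centre
- driver: screwdriver lying on the cart, about 200 long (mm). Loose on the cart, to be left alone; origin on its underside
- mug: white mug, 80 across, 90 high, upright (mm). Loose on the cart, to be left alone; origin on its underside, at the centre
There are look-alikes about, which are no part of the job. Several things have the shape of the ramekin; the one meant has the colours described above.

How it is judged:
By the outcome, as a careful person would: the job done as asked, in the order asked, and still so for the second after the job is handed in, with the robot touching nothing.
It also fails if it takes over 35 s, if anything falls off the work surface, if the arm or the gripper's body presses on something with over 40 N, if the wrist force passes 120 N, or if a joint passes its speed limit or range.

## Working session

There is one attempt and no reset: what is moved stays moved. The work goes in short steps, Python scripts to look and compute and a shell command to move; the robot and the scene stay as the last step left them, time stands still between calls to the robot, and variables do not carry over. Pictures are saved under pics/ and viewed, at most 10 in all, crops included, and the job is handed in when it is done.

```bash
mkdir -p pics
cat > h.py <<'E'
import numpy as np,cv2
from cell import telemetry,imaging,job,ctrl
def ray(name,px,info=None):
    i=info or imaging.camera_info(name)
    f=192/np.tan(np.radians(i["fovy"])/2)
    K=np.array([[f,0,i["cx"]],[0,f,i["cy"]],[0,0,1]])
    n=cv2.undistortPoints(np.array(px,float).reshape(-1,1,2),K,np.array([i["k1"],0,0,0,0.])).reshape(-1,2)
    R=cv2.Rodrigues(np.array(i["rvec"],float))[0];t=np.array(i["tvec"],float).ravel()
    d=np.c_[n,np.ones(len(n))]@R
    return -R.T@t,d
def plane(name,px,z,info=None):
    o,d=ray(name,px,info)
    return o+d*((z-o[2])/d[:,2])[:,None]
def proj(name,P,info=None):
    i=info or imaging.camera_info(name)
    f=192/np.tan(np.radians(i["fovy"])/2)
    K=np.array([[f,0,i["cx"]],[0,f,i["cy"]],[0,0,1]])
    return cv2.projectPoints(np.array(P,float).reshape(-1,1,3),np.array(i["rvec"],float),np.array(i["tvec"],float),K,np.array([i["k1"],0,0,0,0.]))[0].reshape(-1,2)
E
python3 - <<'E'
from h import *
for n in("top","scene"):
    im=imaging.camera(n);cv2.imwrite(f"pics/{n}0.png",im[:,:,::-1]);print(n,imaging.camera_info(n))
print(telemetry.state(),ctrl.finger_overhang)
E
```

```text
top {'fovy': 47.017657486263495, 'cx': 260.64446869478905, 'cy': 198.63758492004172, 'k1': -0.1589799252843771, 'rvec': array([ 2.18306212, -2.12368795,  0.15276431]), 'tvec': array([-0.00805507,  0.55472572,  1.53018252])}
scene {'fovy': 56.39470274492928, 'cx': 252.92709004136958, 'cy': 189.7634472624016, 'k1': -0.01669714138156215, 'rvec': array([ 2.0861468 ,  1.45344088, -0.50308879]), 'tvec': array([-0.19856734, -0.37958098,  1.527679  ])}
{'t': 0.1, 'joint_pos': array([-1.28562979e+00,  3.51161352e-01,  1.65240262e+00, -1.79167717e-05,
        1.13906704e+00, -8.46051619e-02]), 'dq': array([ 0.00059062, -0.00249422, -0.00059413, -0.00118449,  0.00095074,
       -0.0008731 ]), 'tau': array([ 9.26820867e-04, -5.06835115e+01, -2.91877753e+01, -1.28361753e-04,
        2.61467925e-03,  1.57420845e-05]), 'ee_pos': array([ 0.19870785, -0.51254215,  0.25280757]), 'eef_rot': array([-5.15760525e-04,  9.82956420e-01,  1.83837992e-01, -6.00704125e-05]), 'ft_force': array([ 0.27603818, -0.30694902, -0.12666532]), 'wrist_torque': array([ 0.01236285,  0.0323581 , -0.02003446]), 'grasp_force': 0.0, 'grip_width': 0.9981423579801211} 0.022
```

View pics/top0.png

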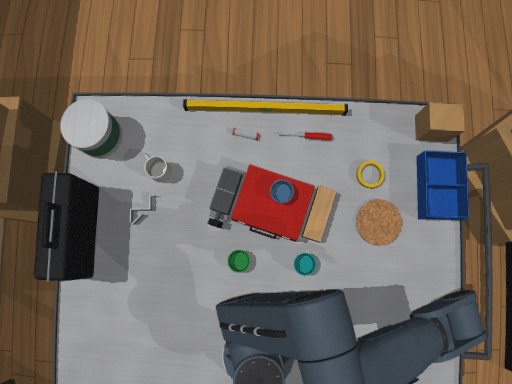

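View pics/scene0.png

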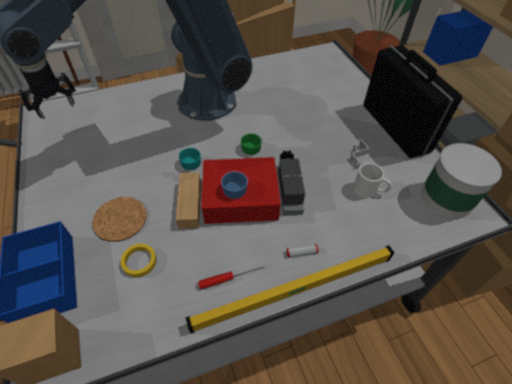

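The top view shows the blue ramekin at about (282,190) on the red lid, and the vice to its left at (226,192) with the knob at (215,222). The offcut is to the right at (319,213). The scene view agrees with this. Next I'll measure the lid and the ramekin.

Run:
```python
from h import *
im=cv2.imread("pics/top0.png");hsv=cv2.cvtColor(im,cv2.COLOR_BGR2HSV)
red=((hsv[...,0]<8)|(hsv[...,0]>172))&(hsv[...,1]>150)&(hsv[...,2]>60)
red=red.astype(np.uint8);red[:150]=0
c=max(cv2.findContours(red,cv2.RETR_EXTERNAL,cv2.CHAIN_APPROX_NONE)[0],key=cv2.contourArea)
P=plane("top",c.reshape(-1,2),.09)[:,:2]
r=cv2.minAreaRect((P*1000).astype(np.float32));print("lid",r,cv2.boxPoints(r).round())
bl=((hsv[...,0]>98)&(hsv[...,0]<125)&(hsv[...,1]>70)).astype(np.uint8);bl[:,:255]=0;bl[:165]=0;bl[220:]=0;bl[:,310:]=0
c=max(cv2.findContours(bl,cv2.RETR_EXTERNAL,cv2.CHAIN_APPROX_NONE)[0],key=cv2.contourArea)
P=plane("top",c.reshape(-1,2),.135)[:,:2];print("rim",cv2.minEnclosingCircle((P*1000).astype(np.float32)),cv2.fitEllipse((P*1000).astype(np.float32)))
roi=cv2.resize(im[155:250,195:345],None,fx=5,fy=5,interpolation=cv2.INTER_CUBIC);cv2.imwrite("pics/roi.png",roi)
```

```text
lid ((536.1083374023438, -33.57133483886719), (238.71896362304688, 201.2863311767578), 73.1073226928711) [[ 405. -119.]
 [ 598. -177.]
 [ 667.   51.]
 [ 474.  110.]]
rim ((569.7169799804688, -60.53865051269531), 39.2795295715332) ((569.7650756835938, -60.72270965576172), (74.27661895751953, 75.4671401977539), 89.64215850830078)
```

View pics/roi.png

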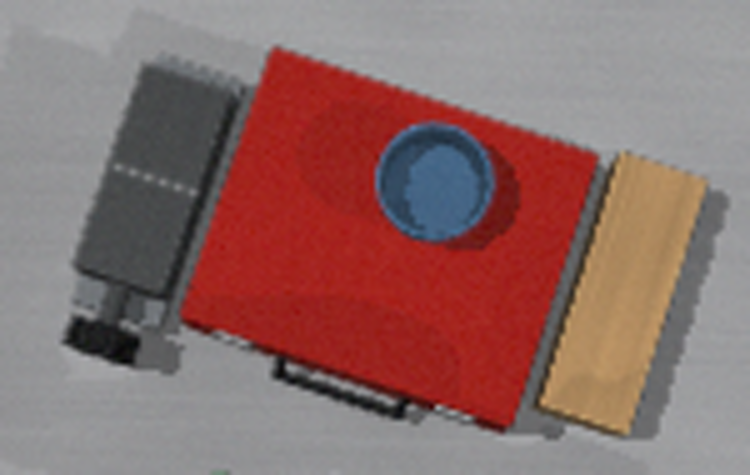

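```bash
cat >> h.py <<'E'
from scipy.spatial.transform import Rotation as Ro
def goal(p,th):  # push direction angle p (rad), tip leading by th
    d=np.array([np.cos(p),np.sin(p),0]);z=d*np.sin(th)+[0,0,-np.cos(th)]
    y=np.cross(z,d);y/=np.linalg.norm(y);x=np.cross(y,z)
    return np.c_[x,y,z]
def delta(T,R):
    s=telemetry.state();q=s["eef_rot"];R0=Ro.from_quat(np.r_[q[1:],q[0]])
    off=R0.inv().apply(np.array(T)-s["ee_pos"])/.1
    rv=(R0.inv()*Ro.from_matrix(R)).as_rotvec()/(np.pi/4)
    return off.round(3),rv.round(3)
E
python3 - <<'E'
from h import *
c=(np.array([[145,65],[235,90],[78,268],[168,293],[156,179]])+.5)/5-.5+[195,155]
J=plane("top",c,.087)[:,:2];print(J.round(3))
a=np.radians(-16.89);X=np.array([np.cos(a),np.sin(a)]);Y=np.array([-X[1],X[0]]);C=np.array([.5361,-.0336])
f=lambda p:((p-C)@X,(p-C)@Y)
for j in J:print(np.round(f(j),3))
r=np.array([.5698,-.0606]);print("ram",f(r))
xv=f(J[:4].mean(0))[0];T=C+xv*X+.168*Y;print("T",T,xv)
p=np.arctan2(*(T-r)[::-1]);print("push",np.degrees(p),np.linalg.norm(T-r))
th=np.radians(14);R=goal(p,th)
d=np.array([np.cos(p),np.sin(p)])
tip=np.r_[r-d*(.027+.011+.020),.15]   # tip centre hover
tcp=tip-R[:,2]*.022;print("tcp",tcp,delta(tcp,R))
E
```

```text
[[0.653 0.139]
 [0.637 0.076]
 [0.51  0.18 ]
 [0.495 0.117]
 [0.573 0.128]]
[0.062 0.199]
[0.065 0.134]
[-0.087  0.197]
[-0.084  0.132]
[-0.011  0.166]
ram (np.float64(0.040090777361870354), np.float64(-0.016044300250273938))
T [0.57448515 0.1303185 ] -0.010894708886894706
push 88.59423936710087 0.19097597823453083
tcp [ 0.56824653 -0.12390322  0.17134651] (array([ 4.85 , -2.287,  0.817]), array([ 0.182,  0.273, -1.49 ]))
```

```bash
for i in 1 2 3 4 5; do python3 -m jog '{"offset":[[0.95,-0.45,0],[0.95,-0.45,0],[0.95,-0.45,0],[0.95,-0.45,0]],"delta_rot":[[0,0,0],[0,0,0],[0,0,0],[0,0,0]]}' 0.18 | tail -c 400; done
python3 -m jog '{"offset":[[0,0,0],[0,0,0],[0,0,0],[0,0,0],[0,0,0],[0,0,0]],"delta_rot":[[0,0,-0.75],[0,0,-0.75],[0,0,-0.75],[0,0,-0.75],[0,0,-0.75],[0,0,-0.75]]}'
python3 -m jog '{"offset":[[0,0,0],[0,0,0],[0,0,0],[0,0,0],[0,0,0],[0,0,0]],"delta_rot":[[0,0,-0.74],[0,0,-0.74],[0,0,-0.74],[0,0,-0.74],[0,0,-0.74],[0,0,-0.74]]}'
cat > m.py <<'E'
from h import *
p=np.radians(88.6);R=goal(p,np.radians(14));d=np.array([np.cos(p),np.sin(p)]);r=np.array([.5698,-.0606])
def tgt(back,z): return np.r_[r-d*(.038+back),z]-R[:,2]*.022
E
python3 - <<'E'
from m import *
print(telemetry.state()["ee_pos"],telemetry.state()["grip_width"],delta(tgt(.02,.15),R))
E
```

```text
t: 0.43
ee_pos: [0.2732, -0.4337, 0.2531]
eef_rot: [-0.001, 0.983, 0.185, 0.0]
ft_force: [0.1, 0.7, 0.5]
grip_width: 0.588
grasp_force: 0.0
t: 0.77
ee_pos: [0.3453, -0.3579, 0.2532]
eef_rot: [-0.0, 0.983, 0.185, 0.0]
ft_force: [0.4, -0.2, -0.8]
grip_width: 0.593
grasp_force: 0.0
t: 1.1
ee_pos: [0.4175, -0.2821, 0.2531]
eef_rot: [-0.0, 0.983, 0.185, 0.0]
ft_force: [-1.0, -0.8, -0.1]
grip_width: 0.587
grasp_force: 0.0
t: 1.43
ee_pos: [0.4898, -0.2061, 0.253]
eef_rot: [-0.0, 0.983, 0.185, 0.0]
ft_force: [0.1, -0.6, 0.3]
grip_width: 0.597
grasp_force: 0.0
t: 1.77
ee_pos: [0.562, -0.1301, 0.2529]
eef_rot: [-0.0, 0.983, 0.185, 0.0]
ft_force: [0.4, -0.1, 0.5]
grip_width: 0.588
grasp_force: 0.0
t: 2.27
ee_pos: [0.5597, -0.1331, 0.2531]
eef_rot: [-0.0, 0.887, 0.463, -0.0]
ft_force: [0.1, 1.4, 0.1]
grip_width: 0.591
grasp_force: 0.0
t: 2.77
ee_pos: [0.5599, -0.1325, 0.2532]
eef_rot: [-0.0, 0.718, 0.696, -0.0]
ft_force: [0.3, 0.2, 0.5]
grip_width: 0.59
grasp_force: 0.0
[ 0.55988441 -0.13253754  0.25316861] 0.5897490648752716 (array([0.089, 0.081, 0.818]), array([ 0.001,  0.311, -0.008]))
```

```bash
python3 -m jog '{"offset":[[0.09,0.08,0.8],[0.09,0.08,0.8],[0.09,0.08,0.8],[0.09,0.08,0.8]],"delta_rot":[[0,0.31,0],[0,0.31,0],[0,0.31,0],[0,0.31,0]]}'
python3 - <<'E'
from m import *
im=imaging.camera("scene");cv2.imwrite("pics/s1.png",cv2.resize(im[120:240,170:320,::-1],None,fx=5,fy=5,interpolation=cv2.INTER_CUBIC))
w=imaging.camera("wrist");cv2.imwrite("pics/w1.png",w[:,:,::-1])
print(delta(tgt(.02,.0955),R))
E
```

```text
t: 3.1
ee_pos: [0.5675, -0.1239, 0.1718]
eef_rot: [-0.086, 0.715, 0.689, 0.085]
ft_force: [1.4, 0.2, -0.0]
grip_width: 0.591
grasp_force: 0.0
(array([-0.145, -0.01 ,  0.567]), array([ 0.005,  0.006, -0.01 ]))
```

View pics/s1.png

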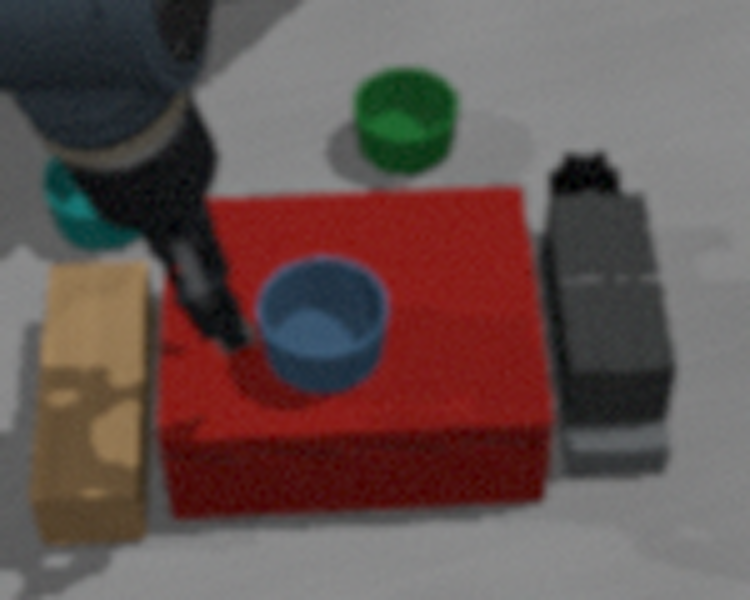

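View pics/w1.png

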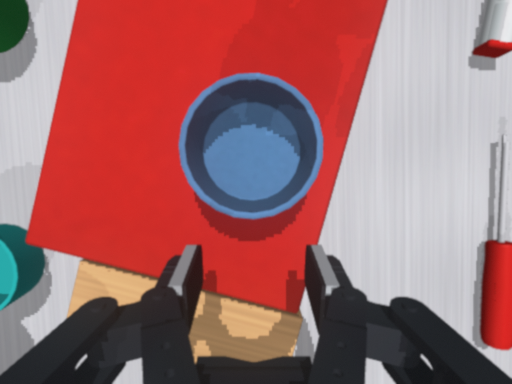

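The wrist view shows the ramekin centred at about (251,145) between the two fingertips at (193,250) and (315,250). The alignment is good, and the scene view confirms the tips are behind the ramekin. Next I'll check the rim position and lower the tool.

```bash
python3 - <<'E'
from m import *
im=cv2.imread("pics/w1.png");hsv=cv2.cvtColor(im,cv2.COLOR_BGR2HSV)
b=((hsv[...,0]>98)&(hsv[...,0]<125)&(hsv[...,1]>70)).astype(np.uint8);b[:60]=0;b[235:]=0;b[:,:160]=0;b[:,340:]=0
c=max(cv2.findContours(b,cv2.RETR_EXTERNAL,cv2.CHAIN_APPROX_NONE)[0],key=cv2.contourArea)
P=plane("wrist",c.reshape(-1,2),.135)[:,:2];print(cv2.minEnclosingCircle((P*1000).astype(np.float32)))
E
python3 -m jog '{"offset":[[-0.14,-0.01,0.55],[-0.14,-0.01,0.55],[-0.14,-0.01,0.55]],"delta_rot":[[0,0,0],[0,0,0],[0,0,0]]}'
python3 - <<'E'
from m import *
w=imaging.camera("wrist");cv2.imwrite("pics/w2.png",w[:,:,::-1])
im=imaging.camera("scene");cv2.imwrite("pics/s2.png",cv2.resize(im[140:230,190:310,::-1],None,fx=6,fy=6,interpolation=cv2.INTER_CUBIC))
E
```

```text
((568.73876953125, -61.81239700317383), 39.41266632080078)
t: 3.45
ee_pos: [0.567, -0.1223, 0.1161]
eef_rot: [-0.085, 0.713, 0.691, 0.086]
ft_force: [0.4, -0.1, 0.2]
grip_width: 0.589
grasp_force: 0.0
```

View pics/w2.png

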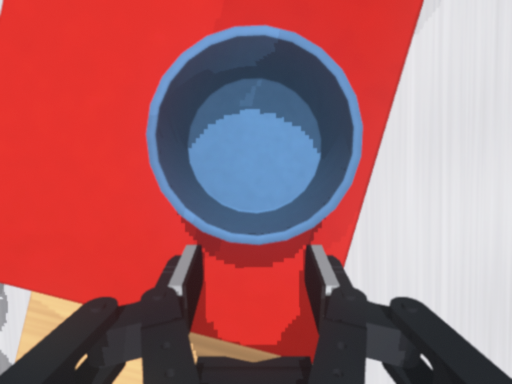

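View pics/s2.png

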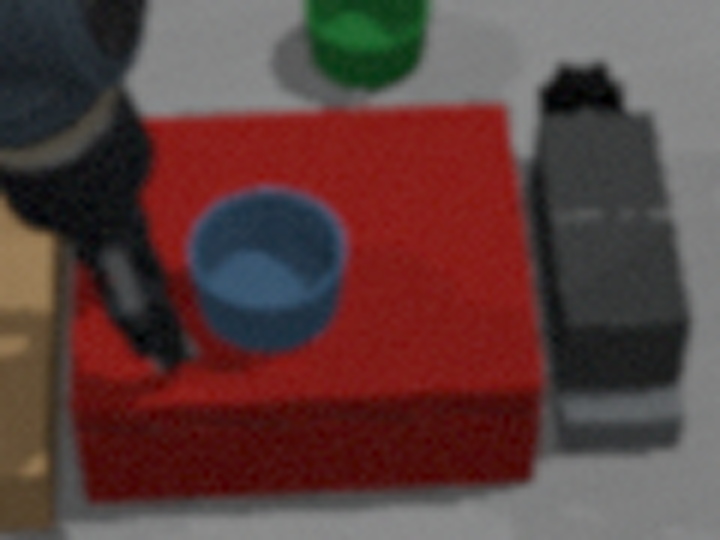

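The wrist view shows the ramekin centred at about (254,135), with the tips just behind its near wall. The scene view shows the tips close above the lid. Now a slow push along +y.

```bash
python3 -m jog '{"offset":[[0.05,0,0.012],[0.1,0,0.025],[0.15,0,0.037],[0.18,0,0.045],[0.21,0,0.052],[0.24,0,0.06],[0.27,0,0.067],[0.30,0,0.075]],"delta_rot":[[0,0,0],[0,0,0],[0,0,0],[0,0,0],[0,0,0],[0,0,0],[0,0,0],[0,0,0]]}'
python3 - <<'E'
from m import *
w=imaging.camera("wrist");cv2.imwrite("pics/w3.png",w[:,:,::-1])
im=imaging.camera("scene")
cv2.imwrite("pics/c3.png",np.hstack([w[:,:,::-1][:,100:420],cv2.resize(im[140:230,190:310,::-1],(480,384),interpolation=cv2.INTER_CUBIC)]))
E
```

```text
t: 4.22
ee_pos: [0.5688, -0.092, 0.1167]
eef_rot: [-0.084, 0.713, 0.691, 0.087]
ft_force: [-0.2, -3.1, 3.7]
grip_width: 0.587
grasp_force: 1.5
```

View pics/c3.png

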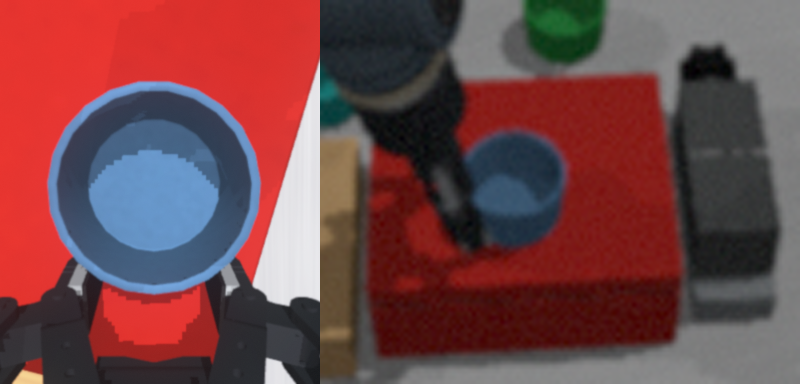

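The tips now cradle the ramekin low on both sides, and its rim is clear of the upper fingers. The +3.7 N upward force suggests the tips are brushing the lid. I'll back off a little, rise 2 mm and then continue.

```bash
python3 -m jog '{"offset":[[-0.04,0,-0.01],[-0.035,0,-0.03],[-0.035,0,-0.03]],"delta_rot":[[0,0,0],[0,0,0],[0,0,0]]}'
python3 -m jog '{"offset":[[0.04,0,0.01],[0.08,0,0.02],[0.12,0,0.03],[0.16,0,0.04],[0.20,0,0.05],[0.24,0,0.06],[0.28,0,0.07],[0.32,0,0.08]],"delta_rot":[[0,0,0],[0,0,0],[0,0,0],[0,0,0],[0,0,0],[0,0,0],[0,0,0],[0,0,0]]}'
cat > ram.py <<'E'
from m import *
import sys
i=imaging.camera_info("wrist");w=imaging.camera("wrist");cv2.imwrite("pics/w_%s.png"%sys.argv[1],w[:,:,::-1])
hsv=cv2.cvtColor(w,cv2.COLOR_RGB2HSV)
b=((hsv[...,0]>98)&(hsv[...,0]<125)&(hsv[...,1]>70)).astype(np.uint8)
c=max(cv2.findContours(b,cv2.RETR_EXTERNAL,cv2.CHAIN_APPROX_NONE)[0],key=cv2.contourArea)
zr=float(sys.argv[2]) if len(sys.argv)>2 else .135
P=(plane("wrist",c.reshape(-1,2),zr,i)[:,:2]*1000).astype(np.float32)
(x,y),r=cv2.minEnclosingCircle(P);q=np.array([x,y])/1000
a=np.radians(-16.89);X=np.array([np.cos(a),np.sin(a)]);Y=np.array([-X[1],X[0]]);C=np.array([.5361,-.0336])
s=telemetry.state();print("rim",q,r,"case xy",(q-C)@X,(q-C)@Y,"tcp",s["ee_pos"],"d",q-s["ee_pos"][:2],"y to go",(.168-(q-C)@Y)/Y[1],s["t"])
E
python3 ram.py a
```

```text
t: 4.57
ee_pos: [0.5684, -0.0963, 0.1187]
eef_rot: [-0.085, 0.713, 0.691, 0.087]
ft_force: [-0.2, -0.1, -0.1]
grip_width: 0.59
grasp_force: 0.0
t: 5.23
ee_pos: [0.5695, -0.0626, 0.1185]
eef_rot: [-0.085, 0.713, 0.691, 0.087]
ft_force: [-0.7, -2.2, 0.4]
grip_width: 0.591
grasp_force: 0.7
rim [ 0.56994421 -0.02161677] 39.51215362548828 case xy 0.02890277123236311 0.021299256846264054 tcp [ 0.56944371 -0.06204104  0.11850787] d [0.00050051 0.04042426] y to go 0.15331405105575896 5.2833
```

```bash
for i in 1 2 3 4; do python3 -m jog '{"offset":[[0.04,0,0.01],[0.08,0,0.02],[0.12,0,0.03],[0.16,0,0.04],[0.20,0,0.05],[0.24,0,0.06],[0.28,0,0.07],[0.32,0,0.08]],"delta_rot":[[0,0,0],[0,0,0],[0,0,0],[0,0,0],[0,0,0],[0,0,0],[0,0,0],[0,0,0]]}' | grep -v eef; done; python3 ram.py b
```

```text
t: 5.95
ee_pos: [0.5705, -0.0297, 0.1185]
ft_force: [0.9, -2.2, -0.1]
grip_width: 0.585
grasp_force: 0.8
t: 6.62
ee_pos: [0.5715, 0.0032, 0.1184]
ft_force: [0.3, -1.9, 1.0]
grip_width: 0.589
grasp_force: 0.9
t: 7.28
ee_pos: [0.5725, 0.0362, 0.1184]
ft_force: [0.5, -2.0, 1.7]
grip_width: 0.591
grasp_force: 1.1
t: 7.95
ee_pos: [0.5735, 0.0692, 0.1182]
ft_force: [-0.2, -1.2, -0.9]
grip_width: 0.594
grasp_force: 0.5
rim [0.57391382 0.11137829] 39.28935623168945 case xy -0.005938601980310369 0.14971079431643192 tcp [0.5734928  0.06977016 0.11830609] d [0.00042102 0.04160812] y to go 0.019113687863198992 8.0
```

```bash
python3 -m jog '{"offset":[[0.03,0,0.007],[0.06,0,0.015],[0.09,0,0.022],[0.12,0,0.03],[0.15,0,0.037],[0.17,0,0.042],[0.185,0,0.046],[0.185,0,0.046]],"delta_rot":[[0,0,0],[0,0,0],[0,0,0],[0,0,0],[0,0,0],[0,0,0],[0,0,0],[0,0,0]]}' | grep -v eef;  python3 ram.py c .132
python3 -m jog '{"offset":[[-0.1,0,-0.025],[-0.2,0,-0.05],[-0.4,0,-0.1],[-0.6,0,-0.15],[-0.6,0,-0.3],[-0.6,0,-0.5],[-0.6,0,-0.5]],"delta_rot":[[0,0,0],[0,0,0],[0,0,0],[0,0,0],[0,0,0],[0,0,0],[0,0,0]]}' | grep -v eef
python3 ram.py d .132
python3 - <<'E'
import cv2
from h import *
t=imaging.camera("top");s=imaging.camera("scene");cv2.imwrite("pics/t4.png",t[:,:,::-1])
w=cv2.imread("pics/w_d.png")
cv2.imwrite("pics/c4.png",np.hstack([cv2.resize(w,(400,300)),cv2.resize(s[140:230,190:310,::-1],(400,300),interpolation=cv2.INTER_CUBIC)]))
E
```

```text
t: 8.67
ee_pos: [0.5741, 0.0881, 0.1183]
ft_force: [0.1, 0.4, -0.3]
grip_width: 0.59
grasp_force: 0.1
rim [0.57427301 0.12964664] 39.69718551635742 case xy -0.010902502303522812 0.1672954830085389 tcp [0.57411418 0.08798328 0.11832517] d [0.00015883 0.04166336] y to go 0.0007362768018518366 8.7167
t: 9.3
ee_pos: [0.5733, 0.0154, 0.1554]
ft_force: [1.1, -0.4, 0.8]
grip_width: 0.585
grasp_force: 0.0
rim [0.57408594 0.12742175] 40.223209381103516 case xy -0.010435098430929116 0.1651122196720765 tcp [0.57276505 0.01602147 0.15386775] d [0.00132089 0.11140028] y to go 0.0030179622210169074 9.35
```

View pics/c4.png

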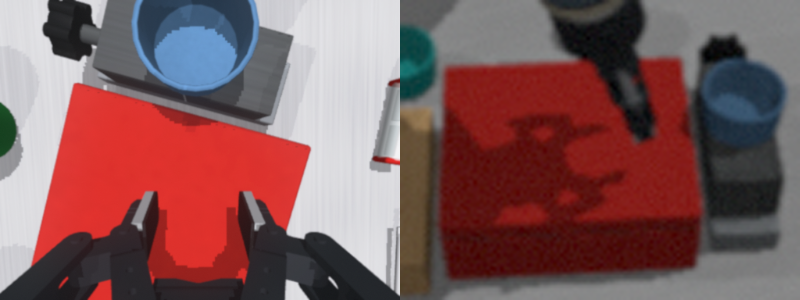

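The ramekin is standing on the jaws, clear of the case, and the gripper has withdrawn. I'll cross-check its centring with the top camera.

Run:
```python
from m import *
im=cv2.imread("pics/t4.png");hsv=cv2.cvtColor(im,cv2.COLOR_BGR2HSV)
b=((hsv[...,0]>98)&(hsv[...,0]<125)&(hsv[...,1]>70)).astype(np.uint8);b[:160]=0;b[230:]=0;b[:,:195]=0;b[:,260:]=0
c=max(cv2.findContours(b,cv2.RETR_EXTERNAL,cv2.CHAIN_APPROX_NONE)[0],key=cv2.contourArea)
P=plane("top",c.reshape(-1,2),.132)[:,:2];(x,y),r=cv2.minEnclosingCircle((P*1000).astype(np.float32));q=np.array([x,y])/1000
a=np.radians(-16.89);X=np.array([np.cos(a),np.sin(a)]);Y=np.array([-X[1],X[0]]);C=np.array([.5361,-.0336])
print(q,r,(q-C)@X,(q-C)@Y)
o=cv2.resize(im[90:290,120:400],None,fx=2.8,fy=2.8,interpolation=cv2.INTER_CUBIC);cv2.imwrite("pics/t4c.png",o)
```

```text
[0.57580444 0.12941586] 40.51939392089844 -0.009370080679744576 0.16751959889
```

View pics/t4c.png

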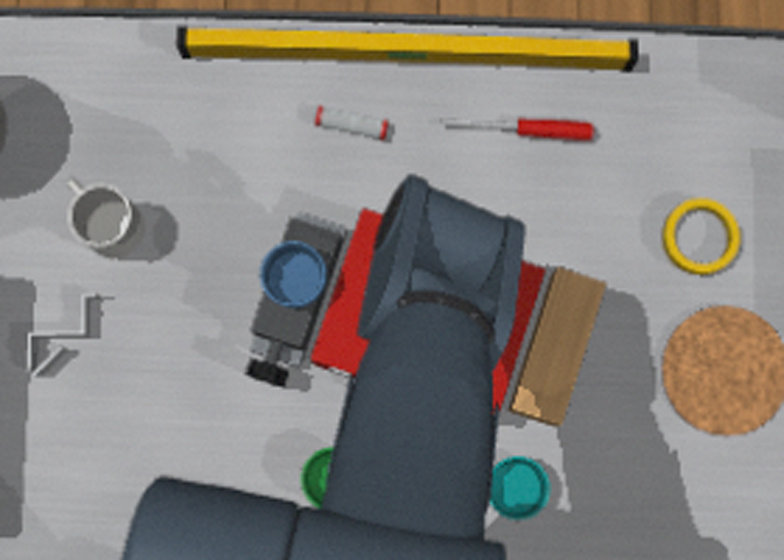

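The top view shows the ramekin at (294,273) in the crop, centred across the jaws to within about 1 mm. The other things are where they were.

```bash
python3 -m jog '{"offset":[[-0.1,0,-0.4],[-0.2,0,-0.8],[-0.2,0,-0.8],[-0.2,0,-0.8],[-0.2,0,-0.8]],"delta_rot":[[0,0,0],[0,0,0],[0,0,0],[0,0,0],[0,0,0]]}' | grep ee_pos; python3 -c "from cell import job;print(job.sign_off())"
```

```text
ee_pos: [0.5702, -0.0209, 0.2239]
the job is handed in; nothing more can be done
None
```

The blue ramekin was slid, never lifted, onto the vice's jaws; the cameras put it upright, clear of the case and centred across the width to about 1 mm (foot well between the ends), with the other things unmoved, and the job is handed in.

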